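Hold a ball tray up to the inspection camera's light hood

TASK

Pick up the white tray by its upright grip and, keeping it level so that the loose grinding ball stays in its shallow pocket, carry it under the inspection camera with the ball centred below the camera's black light hood. Raise it until you feel the hood's rim seat on the tray around the ball and lift a little on its light spring, well short of the end of its travel, then finish while still holding it there, level and still. Leave everything else on the bench where it stands.

Things in the scene. Friction and masses are not known exactly. Their poses are not given: they have to be found in the camera images.
- tray: White plastic tray, a flat rectangular plate 200 x 72 x 8 mm (x, y, z) lying flat on the bench, about 125 g; loaded, it is heavy towards the pocket end, so it wants a firm grip (40 N or more) to stay level. Origin at the centre of its underside, x along its length from the grip end to the pocket end, z up. An upright grip fin stands near its -x end; a round pocket is milled near its +x end. The deck between is bare and flat.
- tray_grip (a point): The place to take the tray: the centre of the fin, 75 mm from the tray's origin towards -x and 30 mm above the deck's top face (38 mm above the underside). The fin is 12 mm thick (across y), 34 mm long (along x), and stands 52 mm above the deck. Axes as the tray's.
- pocket (a point): Centre of the round ball pocket at the level of the deck's top face (8 mm above the underside): 65 mm from the tray's origin towards +x, 140 mm from the grip. The pocket is 22 mm across and 2.5 mm deep with a flat floor, so the ball can roll a few mm in it and climbs out at about 37 degrees of tilt. z is the tray's up.
- ball_center (a point): Centre of the loose polished steel grinding ball, 25 mm in diameter, about 64 g, lying in the tray's pocket; it stands 22.5 mm above the deck.
- stand: Fixed inspection stand: a grey base plate 220 x 170 x 14 mm on the bench and a steel column 22 mm thick and 0.42 m high. The origin is on the bench straight below the hood's axis; the column stands 130 mm from it along the stand's +x, which points away from the robot; the plate reaches 50 mm to the -x side of the hood's axis. The camera hangs on a boom from the column at a height that differs from time to time.
- hood_mouth (a point): Centre of the open lower rim of the black light hood under the camera, 160 to 220 mm above the bench. The hood is a round sleeve, 60 mm outside, 52 mm inside, open below, so that the ball goes up inside it and the rim lands on the tray's deck around the pocket. Camera and clamp above it are 66 mm across at most and end 126 mm above the rim; the boom leaves towards the column. This point rises with the hood.
- hood (a joint): How far the hood has been pushed up, m: 0 hanging at rest, 0.015 at the end of its travel. Light spring: about 0.9 N to lift it off its rest, 0.12 N more for each mm.
- scope: The fixed camera head as a whole: carriage on the column, boom, camera and the light hood it carries. Its origin lies on the hood's axis, 160 mm below the hood's rim at rest; axes as the stand's.
- jar_a: Bystander: steel screw-top grinding jar, 54 mm across, 63 mm high, origin under its centre.
- jar_b: Bystander: a second such jar, 54 mm across, 63 mm high, origin under its centre.
- dish: Bystander: open glass dish, 90 mm across, 14 mm high, origin under its centre.
- reagent: Bystander: amber reagent bottle, 64 mm across, 135 mm high, origin under its centre.
- rack: Bystander: grey tube rack with capped blood tubes, 70 x 170 mm, 83 mm high, origin under its centre.
- tipbox: Bystander: grey box of pipette tips, 115 x 85 x 54 mm, origin under its centre.
- marker: Bystander: marker pen lying along its own x, 120 mm long, 18 mm thick, origin under its middle.
Things that resemble listed ones, but are neither listed nor needed, are in the scene too. Leave any blue look-alike of the tray alone.

How it is judged (in metres and radians):
On the way, in this order (a step that is already met when the one before it is completed fails the run):
1. the tray is lifted clear of the bench by the gripper, the ball in its pocket (contact force between the fingers and tray above 1 N and height (world z) of pocket above 0.03 m and horizontal distance between ball_center and pocket below 0.007 m and z of ball_center in the frame of pocket between 0.006 and 0.0125 m), for 0.2 s.
2. the tray, ball in its pocket, bears up against the hood and lifts it by 2 to 11 mm (contact force between the fingers and tray above 1 N and value of joint hood between 0.002 and 0.011 m and horizontal distance between pocket and hood_mouth below 0.008 m and contact force between tray and scope above 0.2 N and horizontal distance between ball_center and pocket below 0.007 m and z of ball_center in the frame of pocket between 0.006 and 0.0125 m), for 0.2 s.
At the end, for the whole second after the job is handed in: The gripper holds the tray, more than 120 mm above the bench and clear of the stand, still and level within 5 degrees, the ball in its pocket; the pocket is within 8 mm of the hood's axis and the tray itself keeps the hood lifted by 2 to 11 mm (of 15), with nothing of the robot touching the hood (all of step 2 and angle between pocket's own z axis and vertical below 0.087 rad and height (world z) of pocket above 0.12 m and contact force between tray and stand below 0.05 N and linear speed of tray below 0.02 m/s and contact force between each of the arm, the fingers and scope below 0.05 N); the arm keeps its last pose, push and grip.
It fails at once if the ball leaves its pocket (distance between ball_center and pocket above 0.02 m).
It fails at once if the tray is tipped by more than 17 degrees (angle between pocket's own z axis and vertical above 0.3 rad).
It fails at once if the hood is driven to the end of its travel (value of joint hood above 0.0142 m).
It fails at once if a bystander is pushed more than 20 mm or knocked over (distance of any of jar_a, jar_b, dish, reagent, rack, tipbox, marker from where it was at the start of the episode above 0.02 m or angle between any of jar_a, jar_b, dish, reagent, rack, tipbox, marker's own z axis and vertical above 0.4 rad).
It also fails if it takes over 58 s, if anything falls off the work surface, if the arm or the gripper's body presses on something with over 40 N, if the wrist force passes 120 N, or if a joint passes its speed limit or range.

ROBOT

A 6-joint arm with a two-finger parallel gripper is mounted at the origin on the work surface. World frame = base frame: x ahead of the robot, y to its left, z up, the work surface at z = 0. Lengths are in m, angles in degrees, forces in N, time in s.
With the tool pointing down it reaches from about 0.275 to 0.85 m from the base axis. Payload 5.2 kg.
Tool frame: the origin (TCP) lies at the very end of the fingers, on their centre line; the grasp point (between the pads) lies bot.grasp_offset behind it (bot.grasp_offset is the distance from the TCP to the grasp point, in m); z points along the fingers, y is the line along which they close (so a half turn about z gives the same grasp; the last joint's range is limited). The gripper opens to 85 mm and grips with 20 to 120 N. Pads are 22 mm wide; open, the fingers measure 114 mm over their backs; the gripper's body (76 mm by 85 mm) begins 54 mm behind the grasp point. The pads swing forward as they close: fully open they stand 13 mm farther back than shut.
Start: joints at [-82.838, 14.817, 87.949, -0, 77.235, -11.62], TCP at [0.177, -0.521, 0.231] pointing down, gripper open.
Joint ranges: [-179.93, 179.93], [-52.35, 119.4], [10.71, 147.94], [-69.91, 249.91], [12.55, 155.21], [-178.61, 178.61]. Speed limits (degrees/s): [147.25, 147.25, 180, 180, 180, 180].

INTERFACE

Orientations are given as a 3x3 rotation matrix whose columns are the frame's x, y, z axes.
In Python, from rig import bot gives the robot as it stands. The module is installed in compiled form; this text tells all that it offers.
- The arm moves only by the shell command python3 -m handwheel 'ROWS' [OPENING] [FORCE]. ROWS is JSON, a list of rows, each a list of 4 numbers: the shift along the tool's x, y, z in mm, then the turn about the tool's z in rad. A call has 1 to 12 rows; each row shifts and turns the commanded pose from where the row before left it, along the tool's axes as they then stand; what a row does not reach is not made up. A row lasts 1/8 s, in which the tool goes at most 62.5 mm and 10.7 degrees, less where a joint would pass 70% of its speed; a pose out of reach is approached as far as the arm can. A call is refused whole if a number of a shift passes 62.5 or a number of a turn 0.188, either way. A call with a gripper value outside its range is refused whole. OPENING is the gripper's target within -1 to 1 (shut at 1, half-way at 0, fully open at -1), set as the call begins (- or left out, the last holds). The fingers move at their own pace and stop on an object; FORCE is the grip in N (left out, the last holds). Time passes only in rows, so rows that do not move let the fingers close. It gives the time, the measured TCP pose, the force, the opening and the grip force at its end, in the units of the state.
- bot.sense(): the state, without advancing time (a new reading comes with each control period).
- bot.capture(name): name is "side" or "top"; returns (picture, depth): 480x640x3 uint8, red, green, blue; 480x640 float32, m along the optical axis (not along the pixel's ray), 0 where there is no reading.
- bot.camera_model(name): a dict with "vertical_fov" (degrees; the focal length in pixels is half the picture's height over the tangent of half this angle, whatever the lens; pixels are square), "cx", "cy" (the principal point, pixels), "distortion" ([k1, k2, p1, p2, k3] as OpenCV has them; the pictures are not rectified), "world_from_camera" (4x4, takes a point from camera to world coordinates). Camera axes: x right, y up, looking along -z (the intrinsics and any distortion apply to the point x, -y, -z); pixel columns grow to the right and rows downward; lengths in m; the calibration is good to about 2 mm. A picture is of the moment at which its call begins. camera_model takes no time and is no camera call.
- bot.close_job(): hands the job in; it is judged then, once.
Trained networks look in the newest picture that a camera, given by its name, has taken for a name from the list of things; names that differ only in an ending like _2 or _b are one class to them, and where a whole thing is asked for, a point or a joint stands for the part that bears it (a point fixed in the world has none). Each returns a list of dicts, best first, with "score" (0 to 1); they miss things now and then, are a little off and sometimes report something else, mostly with a low value. They report only what shows in the picture. A call takes as long as a camera call. They do not tell look-alikes from the thing itself.
- bot.cut_out(thing, camera): "mask" (480x640 bool, what is visible of it) and "box" ([left, top, width, height] in pixels, round what is visible of it).
- bot.landmark_of(thing, camera): "xy" ([column, row] in pixels: a listed point, or the origin of a listed thing).
The state is a dict: "time": time; "qpos": joint angles; "joint_velocities": joint speeds; "joint_torque": joint torques, N m; "position": TCP position; "tool_rot": TCP orientation; "contact_force": force on the tool from outside, world axes, zero at the start; "moment": the same for the moment, N m; "gripper_width": finger opening in m; "finger_force": force on a finger pad.
Only numpy, scipy, OpenCV 4.12 (cv2) and the standard library are available. Lean on these libraries where they do the work, as an engineer would, in place of code of your own. Each camera call takes 0.05 s, during which the arm holds its last target. There are 200 camera calls.

## Working session

There is one attempt and no reset: what is moved stays moved. The work goes in short steps, Python scripts to look and compute and a shell command to move; the robot and the scene stay as the last step left them, time stands still between calls to the robot, and variables do not carry over. Pictures are saved under pics/ and viewed, at most 10 in all, crops included, and the job is handed in when it is done.

```bash
mkdir -p pics; cat > h.py <<'E'
import numpy as np, cv2
from rig import bot
def K(c):
    m=bot.camera_model(c); f=240/np.tan(np.radians(m["vertical_fov"])/2)
    return np.array([[f,0,m["cx"]],[0,f,m["cy"]],[0,0,1.]]),np.array(m["distortion"],float),np.array(m["world_from_camera"])
def ray(c,uv):
    k,d,T=K(c); p=cv2.undistortPoints(np.array(uv,float).reshape(-1,1,2),k,d).reshape(-1,2)
    return T[:3,3],np.c_[p[:,0],-p[:,1],-np.ones(len(p))]@T[:3,:3].T   # depth-1 rays
def at_z(c,uv,z):
    o,r=ray(c,uv); return o+r*((z-o[2])/r[:,2])[:,None]
def cloud(c,depth,mask):
    v,u=np.nonzero(mask&(depth>0)); o,r=ray(c,np.c_[u,v]); return o+r*depth[v,u][:,None],np.c_[u,v]
def save(n,im): cv2.imwrite("pics/"+n+".png",im[...,::-1])
E
python3 - <<'E'
from h import *
np.set_printoptions(precision=4,suppress=True)
s=bot.sense(); print(bot.grasp_offset,s["position"],s["tool_rot"],s["gripper_width"],s["contact_force"])
for c in("side","top"):
    im,d=bot.capture(c); save(c,im); np.savez(c,im=im,d=d); print(c,K(c)[2])
    for t in("tray_grip","pocket","ball_center","hood_mouth","stand"):
        print(t,[(round(x["score"],2),np.round(x["xy"],1)) for x in bot.landmark_of(t,c)])
E
```

```text
0.0187 [ 0.177  -0.5201  0.2304] [[ 0.9467  0.322  -0.0002]
 [ 0.322  -0.9467  0.0019]
 [ 0.0004 -0.0019 -1.    ]] 0.08535051947240299 [0.2084 0.1559 0.2273]
side [[-0.746   0.4448 -0.4957 -0.0428]
 [-0.6659 -0.5054  0.5487  0.5597]
 [-0.0065  0.7394  0.6732  0.8855]
 [ 0.      0.      0.      1.    ]]
tray_grip [(0.83, array([479.3, 281.3])), (0.62, array([401.9, 222.3]))]
pocket [(0.92, array([529.8, 271.7])), (0.67, array([341.9, 224. ]))]
ball_center [(0.64, array([341.9, 220.5]))]
hood_mouth []
stand [(0.85, array([209.3, 292.1])), (0.46, array([179.8, 395.2]))]
top [[ 0.0181  0.983  -0.1825  0.2446]
 [-0.9998  0.0191  0.0037 -0.0351]
 [ 0.0071  0.1824  0.9832  1.341 ]
 [ 0.      0.      0.      1.    ]]
tray_grip [(0.76, array([415.4, 261.5]))]
pocket [(0.84, array([441., 377.])), (0.61, array([387.7, 219.9]))]
ball_center [(0.59, array([387.5, 217.4]))]
hood_mouth [(0.76, array([248.8, 167.7]))]
stand [(0.72, array([257.2, 188.2]))]
```

View pics/side.png

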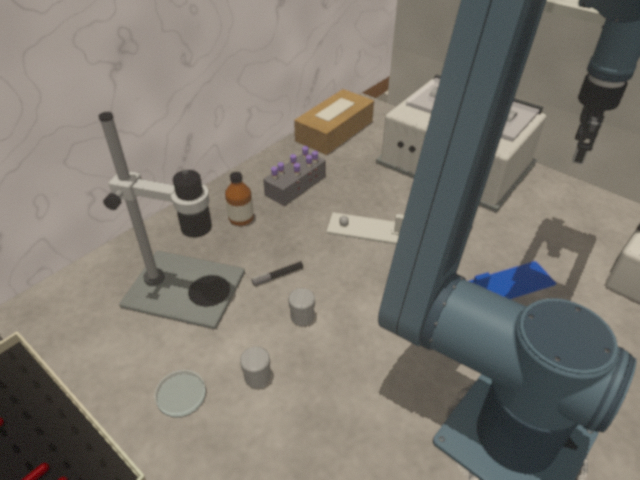

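View pics/top.png

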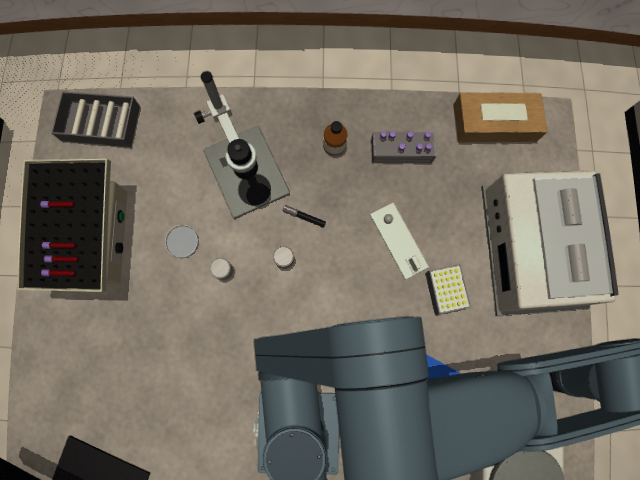

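The white tray has its ball at side (342,220) / top (388,218) and its fin at side (402,222) / top (415,262). The blue look-alike is at side (515,280) / top (441,370), mostly hidden by the arm. I choose the white one. The hood is at side (195,215) and top (240,155), and the column foot is at side (152,278).

```bash
python3 - <<'E'
from h import *
np.set_printoptions(precision=4,suppress=True)
D={c:np.load(c+".npz") for c in("side","top")}
a=cv2.resize(D["top"]["im"][190:290,350:480],None,fx=3,fy=3,interpolation=2)
b=cv2.resize(D["side"]["im"][160:260,300:430],None,fx=3,fy=3,interpolation=2)
e=cv2.resize(D["side"]["im"][160:330,90:260],(390,390),interpolation=2); f=cv2.resize(D["top"]["im"][110:230,190:310],(390,390),interpolation=2)
save("crop1",np.vstack([np.hstack([a,b]),])); save("crop2",np.hstack([e,f]))
print("ball",at_z("top",[[388,218]],.0205),at_z("side",[[342,220.5]],.0205))
print("grip",at_z("top",[[415.4,261.5]],.038),at_z("side",[[401.9,222.3]],.038))
for c in D:
    for t in("tray","tipbox","hood","scope","stand"):
        for x in bot.cut_out(t,c)[:2]:
            P,uv=cloud(c,D[c]["d"],x["mask"]); print(c,t,round(x["score"],2),x["box"],len(P))
            if len(P): print("  5/50/95",*np.percentile(P,[3,50,97],axis=0))
            if t=="tray" and len(P):
                for lo,hi in((.003,.014),(.05,.07)):
                    q=P[(P[:,2]>lo)&(P[:,2]<hi)]
                    if len(q)>5:
                        r=cv2.minAreaRect(q[:,:2].astype(np.float32)*1000); print("   rect",lo,len(q),r)
                np.save(f"m_{c}_{t}",x["mask"])
k,d,T=K("side")
P,uv=cloud("side",D["side"]["d"],np.ones((480,640),bool))
s=(uv[:,0]>165)&(uv[:,0]<220)&(uv[:,1]>165)&(uv[:,1]<240)&(P[:,2]>.12)
np.save("hoodP",P[s])
for z in np.arange(.14,.36,.01):
    q=P[s&(abs(P[:,2]-z)<.005)]
    if len(q): print("z%.3f"%z,len(q),q.min(0)[:2],q.max(0)[:2],q.mean(0)[:2])
E
```

```text
ball [[ 0.5631 -0.2286  0.0205]] [[ 0.5636 -0.2228  0.0205]]
grip [[ 0.4434 -0.2974  0.038 ]] [[ 0.4404 -0.2958  0.038 ]]
side tray 0.89 [470.8, 260.2, 86.6, 37.4] 1808
  5/50/95 [ 0.1052 -0.4003  0.0024] [ 0.1591 -0.3316  0.0068] [ 0.2086 -0.2372  0.0574]
   rect 0.003 1547 ((163.42254638671875, -326.1086120605469), (173.53289794921875, 76.62187194824219), 62.17136001586914)
   rect 0.05 99 ((206.0473175048828, -244.21388244628906), (34.93968963623047, 13.533926963806152), 61.970333099365234)
side tray 0.84 [329.3, 209.9, 73.8, 34.4] 1568
  5/50/95 [ 0.4396 -0.2992  0.0017] [ 0.5108 -0.2516  0.0085] [ 0.5944 -0.1921  0.0492]
   rect 0.003 1356 ((519.632568359375, -252.05859375), (170.90228271484375, 80.69603729248047), 28.5421085357666)
   rect 0.05 44 ((447.3605041503906, -288.4225769042969), (15.73603343963623, 14.622994422912598), 34.931209564208984)
side hood 0.65 [333.2, 212.0, 70.7, 33.1] 1555
  5/50/95 [ 0.4395 -0.2991  0.0016] [ 0.5095 -0.2512  0.0085] [ 0.5917 -0.1929  0.0492]
side hood 0.58 [178.7, 205.4, 33.1, 29.7] 697
  5/50/95 [0.608  0.1108 0.1981] [0.6169 0.1467 0.21
[... 1551 characters left out ...]
0.220 154 [0.6066 0.1086] [0.6643 0.1659] [0.6224 0.1448]
z0.230 137 [0.6068 0.1087] [0.6621 0.1662] [0.6213 0.1473]
z0.240 139 [0.6072 0.1115] [0.6576 0.1662] [0.6218 0.1459]
z0.250 43 [0.6137 0.1248] [0.637 0.16 ] [0.6207 0.1467]
z0.260 114 [0.6035 0.1104] [0.6735 0.1692] [0.6206 0.1497]
z0.270 178 [0.604  0.1081] [0.6716 0.1695] [0.624  0.1509]
z0.280 407 [0.6043 0.1025] [0.6886 0.1698] [0.6332 0.1465]
z0.290 121 [0.6112 0.1133] [0.647 0.161] [0.6224 0.1458]
z0.300 128 [0.6114 0.1184] [0.6515 0.1607] [0.6219 0.1456]
z0.310 165 [0.612  0.1126] [0.6631 0.1611] [0.6249 0.1435]
z0.320 296 [0.6126 0.1116] [0.6611 0.1611] [0.635  0.1377]
z0.330 35 [0.6318 0.1302] [0.6444 0.1415] [0.6373 0.136 ]
```

View pics/crop1.png

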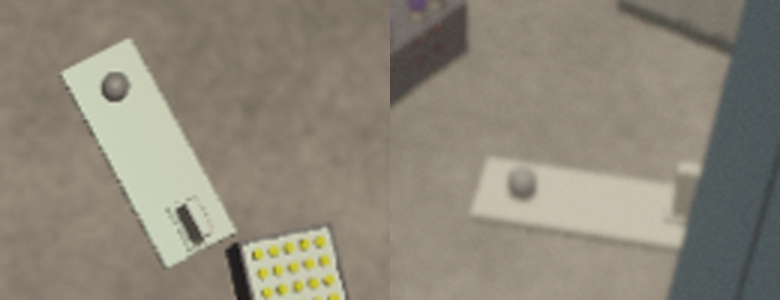

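View pics/crop2.png

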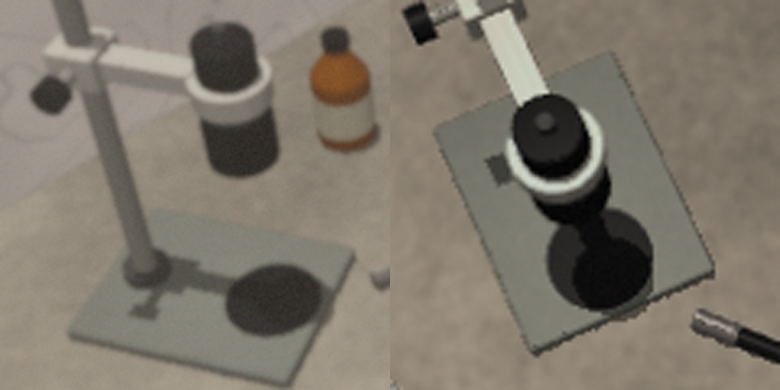

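The crop confirms the white tray with the ball near (115,85) and its fin near (185,220), beside the tip box. The second crop shows the hood hanging over the plate, with the boom leading back to the column. Next I'll refine the tray and hood poses.

```bash
python3 - <<'E'
from h import *
from scipy.optimize import least_squares
np.set_printoptions(precision=4,suppress=True)
D=np.load("top.npz"); im=D["im"]; m=np.zeros((480,640),np.uint8); m[195:285,362:432]=1
P,uv=cloud("top",D["d"],m>0)
g=(P[:,2]>.052)&(P[:,2]<.07)&(P[:,1]>-.325); q=P[g]; print("fin",len(q),cv2.minAreaRect((q[:,:2]*1000).astype(np.float32)),q.mean(0),q.min(0),q.max(0))
hsv=cv2.cvtColor(im,cv2.COLOR_RGB2HSV); print("v",np.percentile(hsv[195:285,362:432,2],[10,50,90]))
w=((hsv[...,2]>175)&(m>0)).astype(np.uint8); n,l,st,_=cv2.connectedComponentsWithStats(w); i=1+st[1:,4].argmax()
c=max(cv2.findContours((l==i).astype(np.uint8),0,1)[0],key=cv2.contourArea).reshape(-1,2)
W=at_z("top",c,.008)[:,:2]; print("deck rect",st[i],cv2.minAreaRect((W*1000).astype(np.float32)))
P=np.load("hoodP.npy")
for nm,lo,hi,r in(("hood",.2,.243,.03),("cam",.295,.318,.025),("ring",.265,.28,.033)):
    q=P[(P[:,2]>lo)&(P[:,2]<hi)]
    f=least_squares(lambda p:np.hypot(q[:,0]-p[0],q[:,1]-p[1])-p[2],[.637,.136,r],loss="soft_l1",f_scale=.002); 
    f2=least_squares(lambda p:np.hypot(q[:,0]-p[0],q[:,1]-p[1])-.03,[.637,.136],loss="soft_l1",f_scale=.002); print(nm,f.x,f2.x)
print("z",np.percentile(P[:,2],[0,1,99,100]))
Dt=np.load("top.npz"); m=np.zeros((480,640),bool); m[60:225,195:295]=1
P,uv=cloud("top",Dt["d"],m)
q=P[(P[:,2]>.008)&(P[:,2]<.02)]; print("plate",cv2.minAreaRect((q[:,:2]*1000).astype(np.float32)))
q=P[(P[:,2]>.3)&(P[:,2]<.33)&(P[:,0]<.68)]; print("camtop",len(q),cv2.minAreaRect((q[:,:2]*1000).astype(np.float32)),np.median(q,0))
for t in("reagent","marker","rack","jar"):
    for x in bot.landmark_of(t,"top")[:2]: print(t,x["score"],at_z("top",[x["xy"]],0.0))
E
```

```text
fin 69 ((438.96728515625, -293.4099426269531), (33.39774703979492, 12.565016746520996), 27.38995933532715) [ 0.4388 -0.2928  0.0603] [ 0.4232 -0.3053  0.0545] [ 0.4546 -0.2811  0.0669]
v [129. 140. 207.]
deck rect [ 371  203   57   76 1706] ((506.5320129394531, -259.9022521972656), (199.3187255859375, 70.927978515625), 28.165830612182617)
hood [0.637  0.1362 0.0278] [0.6389 0.135 ]
cam [0.6353 0.1375 0.0202] [0.6454 0.1313]
ring [0.6413 0.1345 0.0344] [0.6372 0.1374]
z [0.1957 0.1983 0.3277 0.3301]
plate ((745.5744018554688, 171.17967224121094), (399.2641296386719, 286.3761291503906), 2.397681713104248)
camtop 430 ((637.1456909179688, 134.87222290039062), (50.5732421875, 46.918617248535156), 21.422603607177734) [0.6331 0.1339 0.3167]
reagent 0.6 [[ 0.7737 -0.0862  0.    ]]
reagent 0.59 [[ 0.5608 -0.0201  0.    ]]
marker 0.66 [[ 0.5655 -0.014   0.    ]]
marker 0.26 [[ 0.4999 -0.2596  0.    ]]
rack 0.75 [[ 0.7592 -0.2713  0.    ]]
rack 0.58 [[ 0.5621 -0.2318  0.    ]]
jar 0.9 [[0.452  0.0439 0.    ]]
jar 0.61 [[0.4068 0.202  0.    ]]
```

```bash
python3 -m handwheel '[[0,-45,0,0],[0,-45,0,0],[30,-39,0,0],[50,0,0,0],[50,0,0,0],[50,0,0,0],[50,0,0,0],[50,0,0,0],[42,0,0,0],[0,0,0,-0.164],[0,0,0,0],[0,0,0,0]]' -1 60
python3 - <<'E'
from h import *
np.set_printoptions(precision=4,suppress=True)
s=bot.sense(); R=s["tool_rot"]; print(s["position"],R,s["contact_force"])
t=np.array([.44,-.2945,.0193]); print("tool mm",1000*R.T@(t-s["position"]), "yaw",np.degrees(np.arctan2(R[1,0],R[0,0])))
E
```

```text
time: 2.8
position: [0.4401, -0.2951, 0.2313]
tool_rot: [[0.883, 0.469, -0.0], [0.469, -0.883, -0.0], [-0.0, 0.0, -1.0]]
contact_force: [0.0, 0.0, -0.3]
gripper_width: 0.0852
finger_force: 0.0
[ 0.4401 -0.2951  0.2313] [[ 0.8831  0.4692 -0.0001]
 [ 0.4692 -0.8831 -0.    ]
 [-0.0001  0.     -1.    ]] [ 0.0123  0.022  -0.3155]
tool mm [  0.1967  -0.5474 212.0462] yaw 27.98053922632047
```

```bash
python3 -m handwheel '[[0,0,40,0],[0,0,40,0],[0,0,40,0],[0,0,40,0],[0,0,30,0],[0,0,16,0],[0,-0.5,6,0],[0,0,0,0],[0,0,0,0]]'
python3 - <<'E'
from h import *
im,d=bot.capture("side"); im2,d2=bot.capture("top")
save("pre",np.hstack([cv2.resize(im[190:280,310:440],(390,270),interpolation=2),cv2.resize(im2[190:280,350:480],(390,270),interpolation=2)])); print(bot.sense()["position"])
E
```

```text
time: 3.92
position: [0.4408, -0.2952, 0.0205]
tool_rot: [[0.882, 0.472, 0.002], [0.472, -0.882, -0.002], [0.001, 0.002, -1.0]]
contact_force: [-0.1, 0.2, -0.2]
gripper_width: 0.0854
finger_force: 0.0
[ 0.44076066 -0.29498013  0.0203074 ]
```

View pics/pre.png

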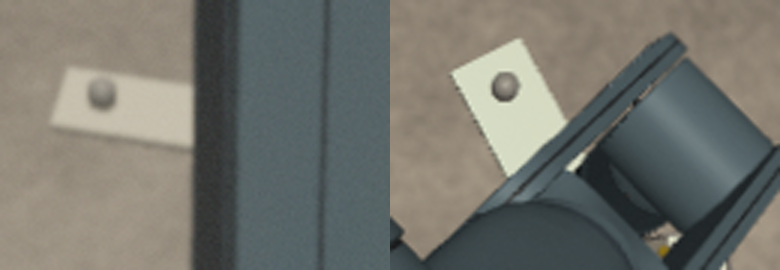

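The arm hides the fin in both views, but the tray and ball are undisturbed (ball at crop (102,95) and (505,86)). I'll close now.

```bash
python3 -m handwheel '[[0,0,0,0],[0,0,0,0],[0,0,0,0],[0,0,0,0],[0,0,0,0],[0,0,0,0],[0,0,0,0],[0,0,0,0]]' 1 70
```

```text
time: 5.03
position: [0.4403, -0.2946, 0.0194]
tool_rot: [[0.881, 0.472, 0.0], [0.472, -0.881, -0.0], [0.0, 0.0, -1.0]]
contact_force: [0.4, -1.1, 2.0]
gripper_width: 0.0113
finger_force: 68.5
```

```bash
python3 -m handwheel '[[0,0,-2,0],[0,0,-5,0],[0,0,-10,0],[0,0,-15,0],[0,0,-20,0],[0,0,-20,0],[0,0,-20,0],[0,0,-15,0],[0,0,-10,0],[0,0,-5,0],[0,0,-3,0],[0,0,0,0]]'
python3 - <<'E'
from h import *
np.set_printoptions(precision=4,suppress=True)
im,d=bot.capture("side"); im2,d2=bot.capture("top")
s=bot.sense(); R=s["tool_rot"]; print(s["position"],s["contact_force"],s["moment"])
for c in("top","side"):
    for x in bot.landmark_of("ball_center",c)[:2]: print(c,x["score"],x["xy"],at_z(c,[x["xy"]],s["position"][2]+.0013))
P,uv=cloud("top",d2,np.ones((480,640),bool)); L=(P-s["position"])@R  # tool frame
m=(L[:,0]>.04)&(L[:,0]<.18)&(abs(L[:,1])<.045)&(abs(L[:,2]-.011)<.02)
q=L[m]; print(m.sum(),"fit z=ax+by+c",np.linalg.lstsq(np.c_[q[:,:2],np.ones(len(q))],q[:,2],rcond=None)[0],q.min(0),q.max(0))
save("lift",np.hstack([im[130:330,240:440],im2[130:330,300:500]]).repeat(2,0).repeat(2,1))
E
```

```text
time: 6.52
position: [0.4401, -0.2944, 0.144]
tool_rot: [[0.881, 0.472, -0.0], [0.472, -0.881, 0.0], [-0.0, -0.001, -1.0]]
contact_force: [0.2, -0.8, -1.8]
gripper_width: 0.0106
finger_force: 68.1
[ 0.4399 -0.2943  0.1438] [ 0.4761  0.5337 -1.6367] [-0.0841  0.17    0.0308]
top 0.39 [396.5, 206.2] [[ 0.5632 -0.2316  0.1451]]
side 0.62 [343.6, 181.0] [[ 0.56   -0.2179  0.1451]]
side 0.27 [443.1, 225.6] [[ 0.31   -0.235   0.1451]]
1172 fit z=ax+by+c [-0.0073 -0.0146  0.0108] [ 0.04   -0.037  -0.0085] [0.1752 0.0354 0.0209]
```

View pics/lift.png

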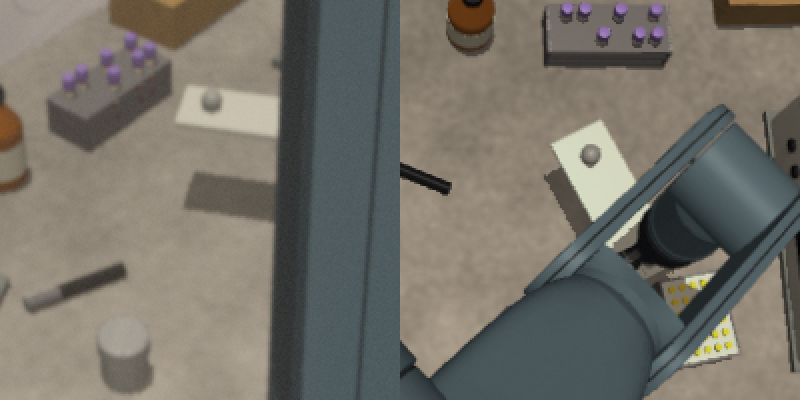

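Ball and tray are level in the pictures (ball at crop (212,98) and (592,155)). Deck is at z≈0.133, below the rim at ≈0.197. Next I'll carry it sideways to stand in front of the hood.

```bash
python3 -m handwheel '[[2,-6,0,0],[5,-14,0,0],[8,-22,0,0],[10,-30,0,0],[12,-36,0,0],[13,-36,0,0],[13,-36,0,0],[12,-36,0,0],[10,-30,0,0],[8,-22,0,0],[5,-14,0,0],[2,-4,0,0]]'
python3 -m handwheel '[[0,0,0,0],[0,0,0,0]]'
cat > look.py <<'E'
from h import *
import sys
np.set_printoptions(precision=4,suppress=True)
I={c:bot.capture(c) for c in("side","top")}
s=bot.sense(); R=s["tool_rot"]; p=s["position"]; print(p,np.degrees(np.arctan2(R[1,0],R[0,0])),s["contact_force"],s["moment"],s["time"])
for c in I:
    for x in bot.landmark_of("ball_center",c)[:2]: print(c,round(x["score"],2),x["xy"],at_z(c,[x["xy"]],p[2]+.0013))
    P,uv=cloud(c,I[c][1],np.ones((480,640),bool)); L=(P-p)@R
    m=(L[:,0]>.03)&(L[:,0]<.19)&(abs(L[:,1])<.045)&(abs(L[:,2]-.011)<.006); q=L[m]
    if m.sum()>50: print(c,m.sum(),"plane",np.linalg.lstsq(np.c_[q[:,:2],np.ones(len(q))],q[:,2],rcond=None)[0],"tool box",q.min(0),q.max(0))
    b=(L[:,2]<-.001)&(L[:,2]>-.02)&(abs(L[:,0]-.14)<.02)&(abs(L[:,1])<.02)
    if b.sum()>3: print(c,"ball pts tool",b.sum(),L[b].mean(0),L[b].min(0),L[b].max(0))
print("nominal pocket->axis tool mm",1000*(R.T@(np.array([.638,.1355,p[2]])-p)-np.array([.14,0,0])))
f=cv2.resize(I["side"][0][130:330,100:380],(448,320)); g=cv2.resize(I["top"][0][110:310,190:390],(320,320)); save(sys.argv[1],np.hstack([f,g]))
E
python3 look.py carry
```

```text
time: 8.22
position: [0.3927, 0.006, 0.1444]
tool_rot: [[0.881, 0.474, 0.0], [0.474, -0.881, -0.0], [0.0, 0.0, -1.0]]
contact_force: [0.2, -0.5, -2.4]
gripper_width: 0.0113
finger_force: 68.2
time: 8.48
position: [0.3935, 0.0043, 0.1443]
tool_rot: [[0.882, 0.472, 0.0], [0.472, -0.882, -0.0], [-0.0, 0.0, -1.0]]
contact_force: [-0.4, -1.4, -2.2]
gripper_width: 0.0115
finger_force: 68.2
[0.3935 0.0043 0.1443] 28.116737419669953 [-0.2533  0.127  -1.7241] [-0.1556  0.166   0.0322] 8.575
side 0.49 [263.9, 260.8] [[0.514  0.0808 0.1456]]
side 2028 plane [ 0.0064 -0.0192  0.0109] tool box [ 0.03   -0.0405  0.0051] [0.176  0.0369 0.017 ]
side ball pts tool 97 [ 0.1396 -0.0081 -0.0066] [ 0.1289 -0.0168 -0.014 ] [ 0.1521  0.0068 -0.0011]
top 186 plane [-0.0082  0.0068  0.012 ] tool box [ 0.1319 -0.0366  0.0055] [0.1747 0.0348 0.0167]
nominal pocket->axis tool mm [137.5325  -0.5106  -0.0313]
```

View pics/carry.png

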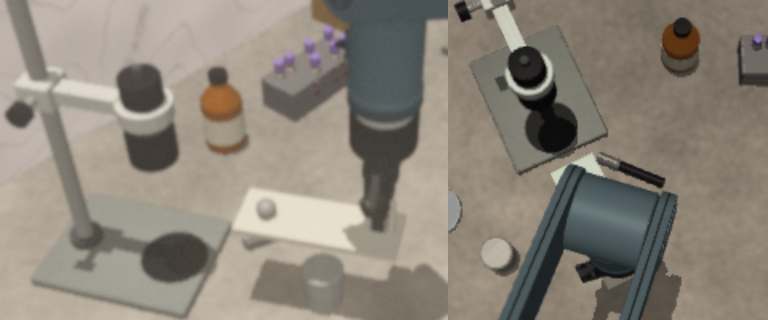

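Side view: the tray is level with the ball at crop (265,208), and the hood at (150,130) is ahead along the tray's axis. I'll move forward 137 mm.

```bash
python3 -m handwheel '[[4,0,0,0],[9,0,0,0],[14,0,0,0],[18,0,0,0],[20,0,0,0],[20,0,0,0],[18,0,0,0],[14,0,0,0],[10,0,0,0],[7,0,0,0],[3,0,0,0],[0,0,0,0]]'
python3 -m handwheel '[[0,0,0,0],[0,0,0,0]]' >/dev/null
python3 look.py under
python3 - <<'E'
from h import *
from scipy.optimize import least_squares
im,d=bot.capture("side"); P,uv=cloud("side",d,np.ones((480,640),bool)); s=bot.sense()
q=P[(np.hypot(P[:,0]-.637,P[:,1]-.136)<.036)&(P[:,2]>.18)&(P[:,2]<.243)]
h=q[(q[:,2]>.2)]; f=least_squares(lambda p:np.hypot(h[:,0]-p[0],h[:,1]-p[1])-.03,[.637,.136],loss="soft_l1",f_scale=.002).x
print("hood",f,"rim pct",np.percentile(q[:,2],[0,1,3,5]),"deck",s["position"][2]-.0108, "axis in tool",s["tool_rot"].T@(np.r_[f,0]-s["position"]))
E
```

```text
time: 10.18
position: [0.5139, 0.0695, 0.1443]
tool_rot: [[0.882, 0.472, -0.0], [0.472, -0.882, -0.0], [-0.0, -0.0, -1.0]]
contact_force: [-0.2, -0.7, -1.3]
gripper_width: 0.0114
finger_force: 68.2
[0.5139 0.0694 0.1444] 28.165990658340135 [ 0.7892 -0.3406 -1.9118] [-0.047   0.1744 -0.008 ] 10.525
side 0.69 [197.3, 249.0] [[0.6358 0.1448 0.1457]]
side 1852 plane [ 0.0046 -0.0226  0.0118] tool box [ 0.03   -0.0404  0.0051] [0.1743 0.0383 0.017 ]
side ball pts tool 81 [ 0.1388 -0.0078 -0.006 ] [ 0.1292 -0.0176 -0.0106] [ 0.151   0.0038 -0.0015]
nominal pocket->axis tool mm [0.5533 0.3195 0.0149]
hood [0.63894946 0.1351968 ] rim pct [0.19694607 0.19754253 0.19850869 0.19951504] deck 0.13356816151154915 axis in tool [0.14115815 0.00107593 0.14437523]
```

View pics/under.png

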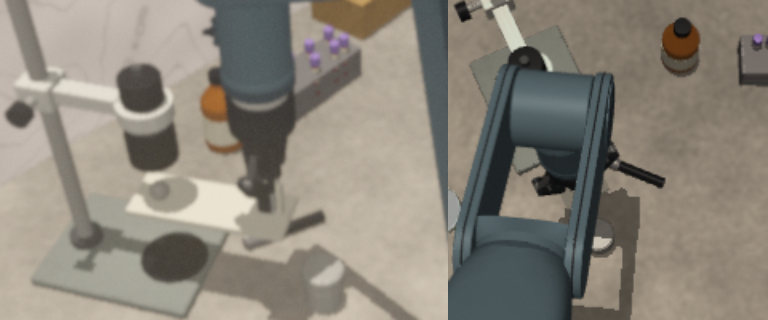

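The ball, at crop (160,190), sits almost below the hood at (150,150). The offset is about 1.5 mm in tool y. I'll correct it, raise 52 mm, then feel for the rim.

```bash
python3 -m handwheel '[[0.5,1.5,-2,0],[0,0,-5,0],[0,0,-8,0],[0,0,-9,0],[0,0,-9,0],[0,0,-8,0],[0,0,-6,0],[0,0,-4,0],[0,0,-1,0],[0,0,0,0],[0,0,0,0]]'
cat > feel.py <<'E'
from h import *
np.set_printoptions(precision=4,suppress=True)
F=[];M=[]
for i in range(6):
    im,d=bot.capture("side"); s=bot.sense(); F.append(s["contact_force"]); M.append(s["tool_rot"].T@s["moment"])
print(s["time"],s["position"],"F",np.mean(F,0),np.std(F,0)[2],"M tool",np.mean(M,0),np.std(M,0))
P,uv=cloud("side",d,np.ones((480,640),bool))
q=P[(np.hypot(P[:,0]-.637,P[:,1]-.136)<.036)&(P[:,2]>.3)]; r=P[(np.hypot(P[:,0]-.637,P[:,1]-.136)<.036)&(P[:,2]>.27)&(P[:,2]<.3)]
h=P[(np.hypot(P[:,0]-.637,P[:,1]-.136)<.032)&(P[:,2]>.225)&(P[:,2]<.262)]
print("top z",np.median(q[q[:,2]>.315][:,2]),"n",len(q))
L=(P-s["position"])@s["tool_rot"]; m=(L[:,0]>.03)&(L[:,0]<.105)&(abs(L[:,1])<.045)&(abs(L[:,2]-.011)<.006); q=L[m]
print("deck plane",m.sum(),np.linalg.lstsq(np.c_[q[:,:2],np.ones(len(q))],q[:,2],rcond=None)[0])
E
python3 feel.py
```

```text
time: 12.05
position: [0.515, 0.0685, 0.196]
tool_rot: [[0.882, 0.472, -0.001], [0.472, -0.882, 0.0], [-0.001, -0.0, -1.0]]
contact_force: [-0.1, 0.2, -2.0]
gripper_width: 0.0113
finger_force: 68.2
12.35 [0.5152 0.0685 0.1962] F [ 0.3094 -0.203  -1.7574] 0.64839942539067 M tool [ 0.0302 -0.1811  0.0187] [0.0305 0.0152 0.0236]
top z 0.3167489081542062 n 559
deck plane 1067 [ 0.0037 -0.0169  0.0111]
```

```bash
python3 -m handwheel '[[0,0,-2,0],[0,0,-3,0],[0,0,-2,0],[0,0,-1,0],[0,0,0,0]]'|sed -n 2p; python3 feel.py
```

```text
position: [0.5153, 0.0685, 0.2044]
13.275 [0.5151 0.0685 0.2042] F [ 0.1977 -0.0194 -2.0833] 0.29843134770560287 M tool [ 0.0148 -0.1903 -0.0062] [0.0216 0.0305 0.0278]
top z 0.31682671713318794 n 559
deck plane 1070 [ 0.0028 -0.0152  0.011 ]
```

```bash
python3 -m handwheel '[[0,0,-1,0],[0,0,-1,0],[0,0,0,0]]'|sed -n 2p; python3 feel.py
```

```text
position: [0.5153, 0.0684, 0.2065]
13.95 [0.5152 0.0685 0.2063] F [-0.1569 -0.0321 -1.6229] 0.633315831098468 M tool [-0.0088 -0.1839  0.0017] [0.0408 0.0168 0.0461]
top z 0.31677079351763865 n 559
deck plane 1077 [ 0.001  -0.0131  0.0113]
```

```bash
python3 -m handwheel '[[0,0,-1,0],[0,0,-1,0],[0,0,0,0]]'|sed -n 2p; python3 feel.py
```

```text
position: [0.5152, 0.0685, 0.2083]
14.625 [0.5152 0.0685 0.2082] F [ 0.259   0.2181 -2.8853] 0.690871898906938 M tool [-0.016  -0.2227  0.0088] [0.0307 0.0191 0.0307]
top z 0.31685492493388107 n 557
deck plane 1074 [ 0.0023 -0.0122  0.0112]
```

```bash
python3 -m handwheel '[[0,0,-1,0],[0,0,-1,0],[0,0,0,0]]'|sed -n 2p; python3 feel.py
```

```text
position: [0.5151, 0.0684, 0.2104]
15.3 [0.5151 0.0685 0.2103] F [ 0.1763 -0.0178 -3.3467] 0.5113003785383508 M tool [-0.0094 -0.2762 -0.0004] [0.0278 0.022  0.033 ]
top z 0.3167505679890873 n 560
deck plane 1075 [ 0.0035 -0.0141  0.0112]
```

```bash
python3 -m handwheel '[[0,0,-1,0],[0,0,-1,0],[0,0,0,0]]'|sed -n 2p; python3 feel.py
```

```text
position: [0.5151, 0.0685, 0.2124]
15.975 [0.5151 0.0685 0.2122] F [ 0.3045  0.1702 -3.337 ] 0.5422105961691401 M tool [ 0.018  -0.3613 -0.0179] [0.0364 0.0359 0.0244]
top z 0.31666168488501156 n 555
deck plane 1072 [ 0.0018 -0.013   0.0113]
```

```bash
python3 -m handwheel '[[0,0,-1,0],[0,0,-0.5,0],[0,0,0,0],[0,0,0,0]]'|sed -n 2p; python3 feel.py; python3 feel.py; python3 - <<'E'
from h import *
im,d=bot.capture("side"); a=np.load("side.npz")["im"]
save("seat",np.hstack([cv2.resize(x[155:255,160:240],(400,500),interpolation=2) for x in(a,im)]))
E
```

```text
position: [0.5151, 0.0684, 0.2138]
16.775 [0.5152 0.0685 0.2138] F [-0.458   0.0105 -3.7109] 0.46112523815386885 M tool [ 0.0654 -0.3934 -0.0231] [0.0227 0.0322 0.0154]
top z 0.316781858133022 n 555
deck plane 1073 [ 0.0046 -0.0108  0.0112]
17.075 [0.5152 0.0685 0.2138] F [-0.6768  0.2401 -3.498 ] 0.43755534418958136 M tool [ 0.0623 -0.4414 -0.0191] [0.0313 0.0433 0.0314]
top z 0.31702910880277646 n 560
deck plane 1070 [ 0.0035 -0.011   0.0112]
```

View pics/seat.png

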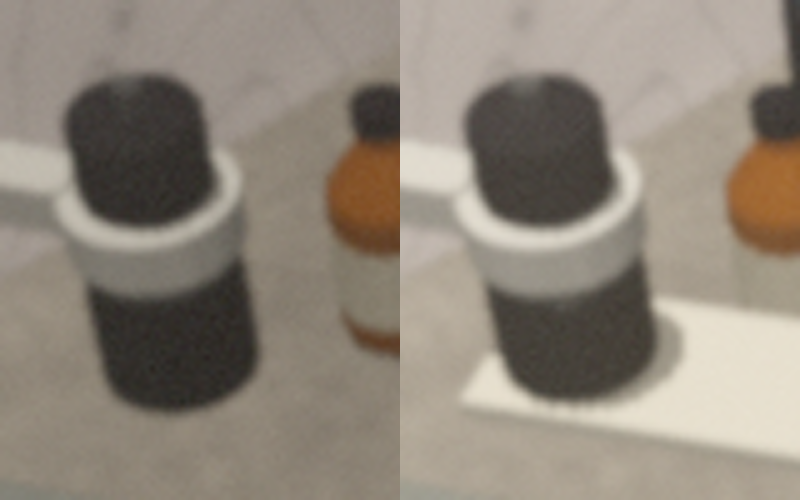

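The tray carries the rim, which has risen about 1.6 px (≈4–5 mm). Force and moment suggest about 6 mm, the pocket is centred to within about 1–2 mm, and the tray is level. I'll hand in.

```bash
python3 -c "
from rig import bot
print(bot.close_job())"
```

```text
the job is handed in; nothing more can be done
None
```

I handed the job in with the tray held level and still, and the hood seated around the ball and lifted about 4–7 mm by my estimate; no verdict came back.

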